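# Hold a tube rack registered on the rack reader

## Task

Take the red tube rack from the bench mat, stand it upright on the dark glass window of the rack reader with its long side along the steel fence and its middle at the fence's red mark, and let go. Then push the rack with the fingers, slanting towards the fence and down, so that one push of about 10 newtons keeps it square and flush against the fence and flat on the glass at the same time, and finish while still holding that push for the reading; do not press hard on the glass, and leave the other things where they are.

Things in the scene. Friction and masses are not known exactly. Their poses are not given: they have to be found in the camera images.
- rack_mid (a point): Centre (half-way up, 26.5 mm above its underside) of the loose red tube rack with white tubes, about 0.2 kg; x across it, y along it, z up, the same either way round. Skirt 66 x 110 mm (x, y), 10 mm high; on it the body, 40 x 104 mm, 10 to 45 mm up, fixed tube tops to 53 mm. Each long side has a flat ledge 13 mm wide, 10 mm up, at the foot of the body's wall.
- rack: The same red rack; origin at the centre of its underside, axes as rack_mid. Grasp its body across the 40 mm, above the ledges; push it with the fingertips in the corner of ledge and wall.
- reader: The rack reader, a low white unit fixed to the bench, 210 mm (x) x 260 mm (y) x 60 mm high; origin at the centre of its underside, z up. The fence stands towards its +x side; the dark window is 2 mm proud of the top, its upper face 62 mm above the bench.
- glass: The reader's fixed dark glass window, smooth (low friction), 127 mm (x) x 160 mm (y); origin at the centre of its upper face, axes as the reader's. Its +x edge is the foot of the fence.
- fence: The reader's fixed steel fence, a straight bar 12 mm thick, 200 mm long, 18 mm high, a red mark across its middle. Origin at the foot of its inner face (which looks over the window), at the mark, at glass height; x points out of the window through the fence, y along it, z up. With the rack home (skirt touching the face) its centre is at x = -33 mm here.
- mat: Dark rubber bench mat, fixed, 220 x 280 x 4 mm, on which the rack and two yellow caps start; origin at the centre of its underside.
- green_mid (a point): Centre of a green tube rack of the same make, standing on the bench: leave alone.
- cap_a: Loose yellow screw cap, 38 mm across, 14 mm high, lying on the mat; origin at the centre of its underside. Leave alone.
- cap_b: A second such yellow cap on the mat. Leave alone.
- blue_bottle: Glass bottle with blue cap, 76 mm across, 170 mm high, at the back of the bench; origin at the centre of its underside. Leave alone.
- red_bottle: White bottle with red cap, 60 mm across, 140 mm high, at the back; origin at the centre of its underside. Leave alone.
- beaker: Glass beaker, 70 mm across, 90 mm high, at the back; origin at the centre of its underside. Leave alone.
There are look-alikes about, which are no part of the job. There is more than one size of the rack; the job needs the middle-sized.

How it is judged:
By the outcome, as a careful person would: the job done as asked, in the order asked, and still so for the second after the job is handed in, while the arm keeps its last pose, push and grip.
It also fails if it takes over 53 s, if anything falls off the work surface, if the arm or the gripper's body presses on something with over 40 N, if the wrist force passes 120 N, or if a joint passes its speed limit or range.

## Robot

A 6-joint arm with a two-finger parallel gripper is mounted at the origin on the work surface. World frame = base frame: x ahead of the robot, y to its left, z up, the work surface at z = 0. Lengths are in mm, angles in rad, forces in N, time in s.
With the tool pointing down it reaches from about 350 to 975 mm from the base axis. Payload 7.1 kg.
Tool frame: the origin (TCP) lies at the very end of the fingers, on their centre line; the grasp point (between the pads) lies 19 mm behind it; z points along the fingers, y is the direction in which the jaws open and shut (so a half turn about z gives the same grasp; the last joint's range is limited). The gripper opens to 88 mm and grips with 3 to 60 N. Pads are 20 mm wide; open, the fingers measure 115 mm over their backs; the gripper's body (75 mm by 178 mm) begins 61 mm behind the grasp point.
Start: joints at [-1.341, 0.423, 1.63, -0, 1.089, -0.019], TCP at [153.92, -605.734, 222.675] pointing down, gripper open.
Joint ranges: [-3, 3], [-0.9, 2.11], [0.09, 2.58], [-1.31, 4.45], [0.11, 2.69], [-2.54, 2.54]. Speed limits (rad/s): [2.39, 2.39, 3.01, 3.14, 3.14, 3.14].

## Interface

Orientations are given as a rotation vector (axis times angle).
In Python, from workcell import monitor, vision, order, find_in, regions_of, place_of gives the robot as it stands. The module is installed in compiled form; this text tells all that it offers.
- The arm moves only by the tool carry_out, never from a script. Its argument "targets" is a list of rows, each a list of 3 entries, a list of its own where there are three numbers: the turn, a rotation vector about the world's x, y, z in degrees, then the shift along the world's x, y, z in mm, then the finger opening in mm, from 0 to 87.8. In form: [[[rx, ry, rz], [x, y, z], hand], ...]. A call has 1 to 10 rows; each row is the pose to reach, as a shift and turn from the pose commanded when the call began; what a row does not reach only later rows make up. A row lasts 1/12 s, in which the tool goes at most 41.7 mm and 7.16 degrees, less where a joint would pass 70% of its speed; a pose out of reach is approached as far as the arm can. A call with a gripper value outside its range is refused whole. The fingers move at their own pace and stop on an object; the grip force is fixed at half the most. Time passes only in rows, so rows that repeat a pose let the fingers close. It gives the time, the measured TCP pose, the force and the opening at its end, in the units of the state.
- monitor.get_obs(): the state, without advancing time (a new reading comes with each control period).
- vision.get_image(name): name is "scene" or "side" or "wrist"; returns the picture (384x512x3 uint8, red, green, blue); there is no depth.
- vision.camera_model(name): a dict with "K" (3x3 intrinsics, pixels), "rvec" (rotation vector, rad) and "tvec" (3), from world to camera coordinates, as OpenCV has them. Camera axes: x right, y down, z forward; pixel columns grow to the right and rows downward; lengths in mm; the calibration is good to about 2 mm. A picture is of the moment at which its call begins: read the wrist's pose just before it. camera_model takes no time and is no camera call; for the wrist camera it gives the pose at the moment of the call.
- order.close_job(): hands the job in, once; it reports no verdict.
Trained networks look in the newest picture that a camera, given by its name, has taken for a name from the list of things; names that differ only in an ending like _2 or _b are one class to them, and where a whole thing is asked for, a point or a joint stands for the part that bears it (a point fixed in the world has none). Each returns a list of dicts, best first, with "confidence" (0 to 1); they miss things now and then, are a little off and sometimes report something else, mostly with a low value. They report only what shows in the picture. A call takes as long as a camera call. They do not tell look-alikes from the thing itself.
- find_in(query, camera): "point" ([x, y, z] in mm, in the coordinates of the camera as it stood for that picture, good to about 4 mm: the middle of the surface that is visible of it).
- regions_of(query, camera): "mask" (384x512 bool, what is visible of it).
- place_of(query, camera): "point" ([x, y, z] in mm, in the coordinates of the camera as it stood for that picture, good to about 4 mm: a listed point, or the origin of a listed thing).
The state is a dict: "t": time; "qpos": joint angles; "qvel": joint speeds; "joint_torque": joint torques, N m; "ee_pos": TCP position; "orientation": TCP orientation; "ft_force": force on the tool from outside, world axes, zero at the start; "moment": the same for the moment, N m; "width": finger opening in mm.
Only numpy, scipy, OpenCV 4.12 (cv2) and the standard library are available. Lean on these libraries where they do the work, as an engineer would, in place of code of your own. Each camera call takes 0.05 s, during which the arm holds its last target.

## Working session

There is one attempt and no reset: what is moved stays moved. The work goes in short steps, Python scripts to look and compute and a tool call to move; the robot and the scene stay as the last step left them, time stands still between calls to the robot, and variables do not carry over. Pictures are saved under pics/ and viewed, and the job is handed in when it is done.

Besides the shell and the picture viewer there is one more tool, called after "Request:" in YAML: its name, and indented under it one key for each argument. carry_out: Moves the arm, as the interface text tells. Its arguments: {"type":"object","properties":{"targets":{"type":"array","items":{"type":"array"}}},"required":["targets"]}

```bash
mkdir -p pics; cat > h.py <<'E'
import numpy as np, cv2
from scipy.spatial.transform import Rotation as R
from workcell import monitor, vision, order, find_in, regions_of, place_of
def save(cam,name):
    im=vision.get_image(cam); cv2.imwrite(f'pics/{name}.png',im[:,:,::-1]); return im
def cam(name):
    m=vision.camera_model(name); K=np.array(m['K']);Rm=R.from_rotvec(np.ravel(m['rvec'])).as_matrix();t=np.ravel(m['tvec']);return K,Rm,t
def c2w(p,c):
    K,Rm,t=c; return Rm.T@(np.array(p)-t)
def proj(p,c):
    K,Rm,t=c; q=K@(Rm@np.array(p,float)+t); return q[:2]/q[2]
def onz(uv,z,c):
    K,Rm,t=c; o=-Rm.T@t; d=Rm.T@np.linalg.solve(K,[uv[0],uv[1],1.]); return o+d*(z-o[2])/d[2]
E
python3 - <<'E'
from h import *
o=monitor.get_obs(); print(o)
for n in ['scene','side','wrist']:
    save(n,n+'0'); c=cam(n); print(n,-c[1].T@c[2],c[0][0,0])
    for q in ['rack_mid','glass','fence','reader','mat','cap_a','green_mid']:
        try: print(q,[(np.round(c2w(d['point'],c)),round(d['confidence'],2)) for d in place_of(q,n)])
        except Exception as e: print(q,e)
E
```

```text
{'t': 0.0, 'qpos': array([-1.34099044e+00,  4.23831713e-01,  1.63069628e+00, -1.42849253e-05,
        1.08861212e+00, -1.89951968e-02]), 'qvel': array([ 0.00202236,  0.00070578, -0.00025473, -0.00013031,  0.00063884,
       -0.00018704]), 'joint_torque': array([ 1.70517782e-03, -5.44614959e+01, -2.73668164e+01,  6.44558505e-02,
        2.27422547e-02, -1.16561046e-04]), 'ee_pos': array([ 153.79632874, -605.19749897,  221.90493779]), 'orientation': array([-3.11578817e+00, -3.89628146e-01,  2.75367452e-04]), 'ft_force': array([-0.34045931,  0.46565599, -0.06191369]), 'moment': array([-0.01770682,  0.00055863,  0.01685403]), 'width': 87.85765006824532}
scene [1017.06832347  855.1842666  1307.66801265] 469.3447865719011
rack_mid [(array([452., -19.,  19.]), 0.86), (array([ 486., -254.,   28.]), 0.78)]
glass [(array([548., 248.,  60.]), 0.93)]
fence [(array([611., 250.,  64.]), 0.87)]
reader [(array([545., 251.,  -1.]), 0.8), (array([ 596., -374.,    4.]), 0.37)]
mat [(array([ 508., -254.,    2.]), 0.94), (array([ 421., -142.,    6.]), 0.65)]
cap_a [(array([ 595., -373.,    2.]), 0.59), (array([ 422., -140.,    6.]), 0.44)]
green_mid [(array([ 500., -571.,   26.]), 0.96)]
side [  502.50189335 -1081.74497013   865.53916983] 437.1071249121126
rack_mid [(array([ 490., -253.,   31.]), 0.94), (array([451., -17.,  21.]), 0.74), (array([ 273., -262.,   31.]), 0.68)]
glass [(array([545., 252.,  62.]), 0.87)]
fence [(array([614., 247.,  63.]), 0.53)]
reader [(array([546., 251.,  -0.]), 0.95)]
mat [(array([ 509., -250.,   -1.]), 0.81)]
cap_a [(array([ 423., -133.,   -4.]), 0.6), (array([ 746., -204.,   -2.]), 0.55), (array([613., 248.,  65.]), 0.53), (array([ 594., -374.,    3.]), 0.5)]
green_mid [(array([ 499., -567.,   24.]), 0.83)]
wrist [ 217.03850788 -589.54114505  384.1191216 ] 278.4476382284876
rack_mid []
glass []
fence []
reader []
mat []
cap_a []
green_mid []
```

View pics/scene0.png

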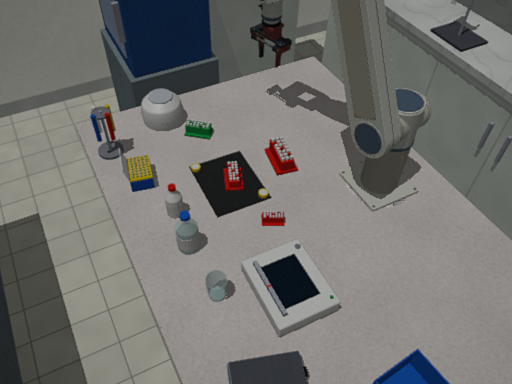

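View pics/side0.png

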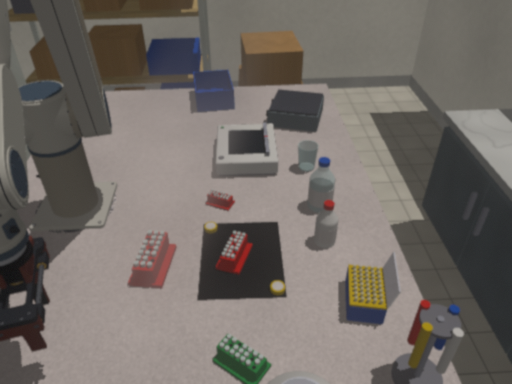

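View pics/wrist0.png

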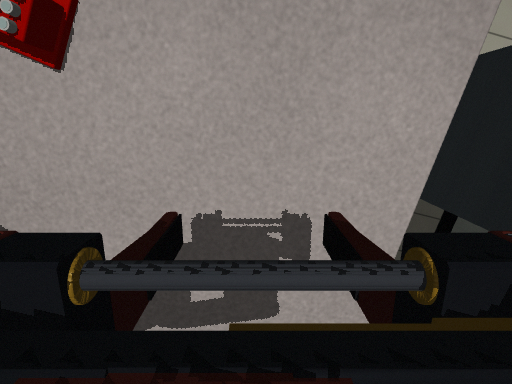

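The scene picture shows the middle-sized red rack on the mat at about (234,177), with the larger one at (281,155) and the small one at (273,218). The reader is at (290,285), with its fence on the left edge of the window. The side view agrees: the rack on the mat is at (235,250). The wrist view shows only the big rack's corner. I'll move the wrist camera over the mat.

Request:
carry_out:
  targets:
    - [[0,0,0],[28,34,4],87]
    - [[0,0,0],[56,68,8],87]
    - [[0,0,0],[84,102,12],87]
    - [[0,0,0],[112,136,16],87]
    - [[0,0,0],[140,170,20],87]
    - [[0,0,0],[168,204,24],87]
    - [[0,0,0],[196,238,28],87]
    - [[0,0,0],[224,272,32],87]
    - [[0,0,0],[252,306,36],87]
    - [[0,0,0],[276,335,38],87]

```text
t: 2.03
ee_pos: [418.9, -283.7, 260.0]
orientation: [3.117, 0.389, 0.001]
ft_force: [1.0, -0.3, 0.9]
width: 87.0
```

```bash
python3 - <<'E'
from h import *
o=monitor.get_obs(); print(o['t'],o['ee_pos'],o['qpos'],o['ft_force'])
n='wrist'
im=save(n,'wrist1'); c=cam(n); print(n,-c[1].T@c[2],c[1][2])
for q in ['rack_mid','cap_a','mat']:
    print(q,[(np.round(c2w(d['point'],c)),round(d['confidence'],2)) for d in place_of(q,n)])
cv2.imwrite('pics/wrist1b.png',cv2.resize(im[:,:,::-1],(768,576),interpolation=cv2.INTER_CUBIC))
E
```

```text
2.0333 [ 418.87842086 -283.73259297  260.04375614] [-6.18905173e-01  2.01133887e-01  1.85423983e+00  2.00928224e-05
  1.08518720e+00  7.03236010e-01] [ 1.0318844  -0.33424127  0.8579582 ]
wrist [ 485.40202962 -263.04719268  422.20882158] [-0.22942361 -0.05821017 -0.97158447]
rack_mid [(array([450., -10.,  18.]), 0.98), (array([ 278., -265.,   32.]), 0.88)]
cap_a [(array([ 600., -369.,    2.]), 0.95), (array([ 431., -134.,    5.]), 0.76)]
mat [(array([ 514., -252.,   -0.]), 0.81)]
```

View pics/wrist1b.png

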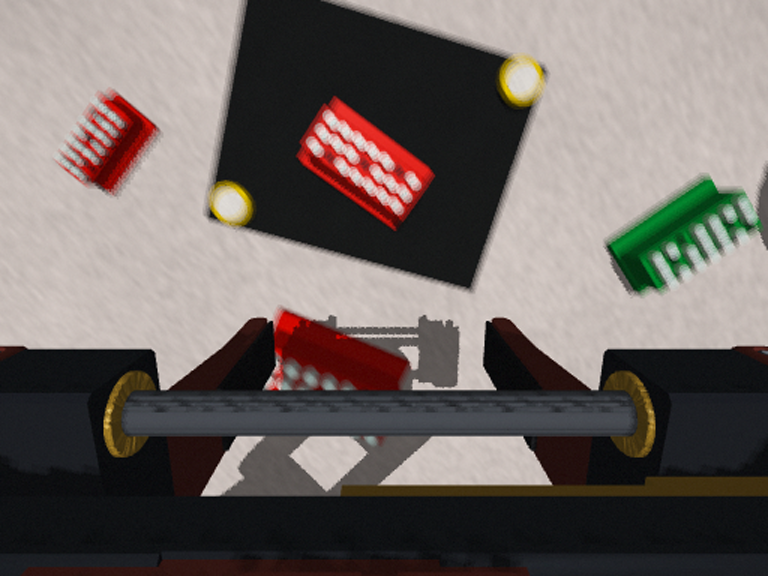

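The wrist view shows the rack on the mat at about (367,162), clear of both caps at (522,80) and (231,203), but the picture is blurred. I'll take a settled one and measure the outline.

```bash
cat >> h.py <<'E'
def model(xyc,yaw,z0=0.):
    c,s=np.cos(yaw),np.sin(yaw); Rz=np.array([[c,-s],[s,c]])
    P=[]
    for (w,l,h) in [(66,110,0),(66,110,10),(40,104,10),(40,104,45)]:
        for a,b in [(-1,-1),(1,-1),(1,1),(-1,1)]:
            xy=Rz@[a*w/2,b*l/2]; P.append([xyc[0]+xy[0],xyc[1]+xy[1],z0+h])
    return np.array(P)
def sil(xyc,yaw,z0,c):
    P=model(xyc,yaw,z0); m=np.zeros((384,512),np.uint8)
    for k in (0,8):
        uv=np.array([proj(p,c) for p in P[k:k+8]])
        h=cv2.convexHull((uv*16).astype(np.int32)); cv2.fillConvexPoly(m,h,1,shift=4)
    return m.astype(bool)
E
python3 - <<'E'
from h import *
from scipy.optimize import minimize
o=monitor.get_obs(); print(o['t'],o['ee_pos'],o['qvel'])
n='wrist'; im=save(n,'wrist2'); c=cam(n); print(-c[1].T@c[2])
hsv=cv2.cvtColor(im,cv2.COLOR_RGB2HSV)
red=((hsv[...,0]<8)|(hsv[...,0]>172))&(hsv[...,1]>120)&(hsv[...,2]>60)
red[:,:150]=0; red[180:]=0;red[:,330:]=0; 
red=cv2.morphologyEx(red.astype(np.uint8),cv2.MORPH_CLOSE,np.ones((9,9)))
v,u=np.nonzero(red); print(u.min(),u.max(),v.min(),v.max(),len(u))
def cost(p,z=4): 
    return np.sum(sil(p[:2],p[2],z,c)^(red>0))
best=None
for yaw in np.linspace(0,np.pi,19)[:-1]:
    r=minimize(cost,[490,-254,yaw],method='Nelder-Mead',options=dict(initial_simplex=[[490,-254,yaw],[500,-254,yaw],[490,-244,yaw],[490,-254,yaw+.1]]))
    if best is None or r.fun<best.fun: best=r
print(best.x,np.degrees(best.x[2]),best.fun)
out=im[:,:,::-1].copy(); 
cs,_=cv2.findContours(sil(best.x[:2],best.x[2],4,c).astype(np.uint8),0,1); 
out=cv2.resize(out,(1024,768)); cv2.drawContours(out,[k*2 for k in cs],-1,(0,255,0),1); cv2.imwrite('pics/fit2.png',out[0:450,250:900])
for cn in ['scene','side']:
    cc=cam(cn); im=save(cn,cn+'2'); out=im[:,:,::-1].copy()
    cs,_=cv2.findContours(sil(best.x[:2],best.x[2],4,cc).astype(np.uint8),0,1); u,v=proj([best.x[0],best.x[1],30],cc).astype(int)
    out=cv2.resize(out,None,fx=4,fy=4);cv2.drawContours(out,[k*4 for k in cs],-1,(0,255,0),1); cv2.imwrite(f'pics/fit2{cn}.png',out[4*v-200:4*v+200,4*u-250:4*u+250])
E
```

```text
2.2333 [ 418.48135012 -284.48985208  259.55526227] [-5.02157248e-02  1.89693114e-03  6.77578949e-03 -3.27116219e-03
 -9.90715447e-05 -5.28874121e-03]
[ 480.9096079  -269.00925036  420.80291821]
201 289 69 153 3861
[ 4.88858924e+02 -2.56483758e+02 -3.77916242e-01] -21.65300569766258 99.0
```

View pics/fit2.png

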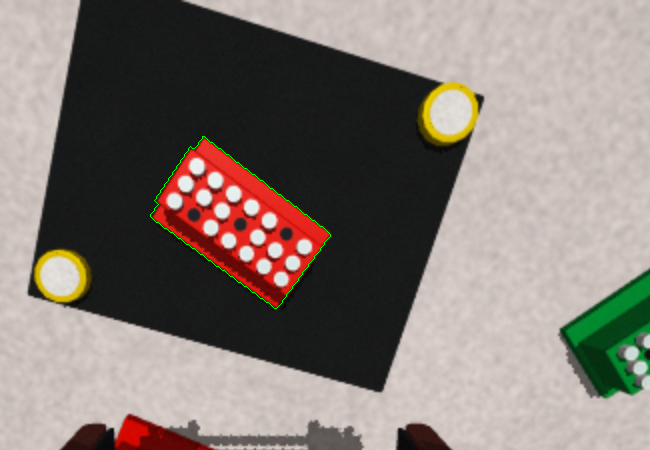

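View pics/fit2side.png

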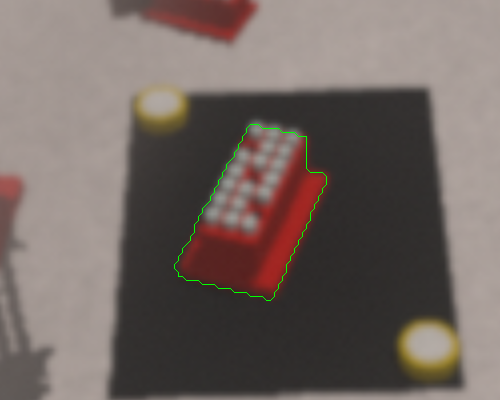

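View pics/fit2scene.png

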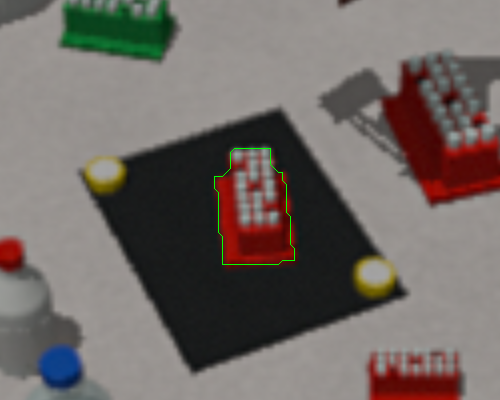

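The fit agrees in all three views: the rack centre is at about (489,-256), with yaw -21.7° and the middle size. The arm was still settling, so I'll repeat the measurement now that it is still, and measure the reader too.

```bash
cat >> h.py <<'E'
from scipy.optimize import minimize
def fitrack(im,c,g,z,roi,color='red'):
    hsv=cv2.cvtColor(im,cv2.COLOR_RGB2HSV)
    red=((hsv[...,0]<8)|(hsv[...,0]>172))&(hsv[...,1]>120)&(hsv[...,2]>60)
    k=np.zeros_like(red); u0,u1,v0,v1=roi; k[v0:v1,u0:u1]=1; red&=k
    red=cv2.morphologyEx(red.astype(np.uint8),cv2.MORPH_CLOSE,np.ones((9,9)))>0
    f=lambda p:np.sum(sil(p[:2],p[2],z,c)^red)
    g=np.array(g)
    r=minimize(f,g,method='Nelder-Mead',options=dict(initial_simplex=[g,g+[4,0,0],g+[0,4,0],g+[0,0,.06]]))
    r=minimize(f,r.x,method='Nelder-Mead',options=dict(initial_simplex=[r.x,r.x-[2,0,0],r.x-[0,2,0],r.x-[0,0,.03]]))
    return r.x,r.fun,red.sum()
E
python3 - <<'E'
from h import *
o=monitor.get_obs(); print(o['t'],o['ee_pos'],o['qvel'][0],o['orientation'])
c=cam('wrist'); im=save('wrist','wrist3')
for z in (0,4,8): print(z,fitrack(im,c,[489,-256,-.378],z,(150,330,0,180)))
for cn in ['scene','side']:
    c=cam(cn); im=save(cn,cn+'3')
    u,v=proj([550,250,60],c).astype(int); cr=im[v-60:v+60,u-75:u+75,::-1]; cv2.imwrite(f'pics/rd_{cn}.png',cv2.resize(cr,None,fx=5,fy=5,interpolation=cv2.INTER_CUBIC)); print(cn,u-75,v-60)
    u,v=proj([489,-256,30],c).astype(int); print(fitrack(im,c,[489,-256,-.378],4,(u-17,u+17,v-25,v+25)))
E
```

```text
2.3833 [ 417.08408925 -286.20779183  259.27021251] -0.011190601400509764 [-3.11756899e+00 -3.87656522e-01  6.06844681e-04]
0 (array([ 4.90154193e+02, -2.55429908e+02, -3.74617901e-01]), np.float64(52.0), np.int64(3880))
4 (array([ 4.89983606e+02, -2.54892117e+02, -3.72925896e-01]), np.float64(130.0), np.int64(3880))
8 (array([ 4.89544337e+02, -2.55446775e+02, -3.72855681e-01]), np.float64(179.0), np.int64(3880))
scene 212 221
(array([ 4.88856803e+02, -2.57043831e+02, -3.65493034e-01]), np.float64(33.0), np.int64(475))
side 172 80
(array([ 4.90804177e+02, -2.55161158e+02, -3.67097329e-01]), np.float64(270.0), np.int64(753))
```

View pics/rd_scene.png

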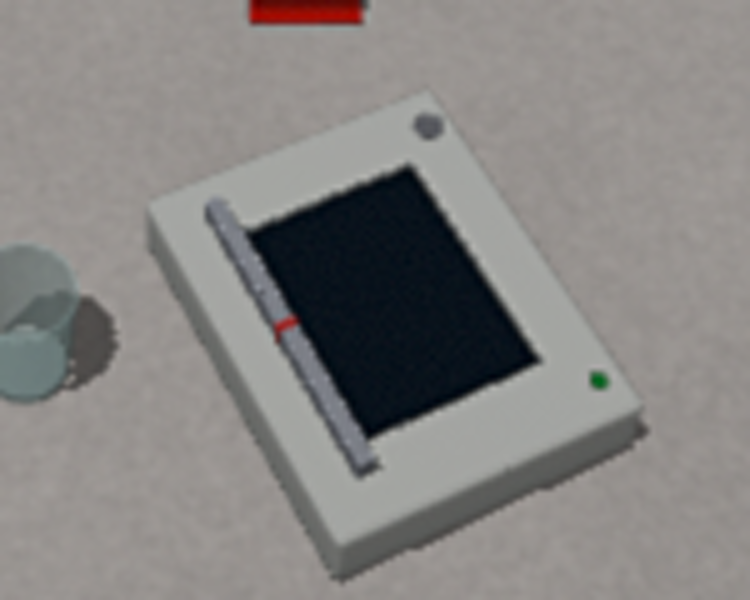

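View pics/rd_side.png

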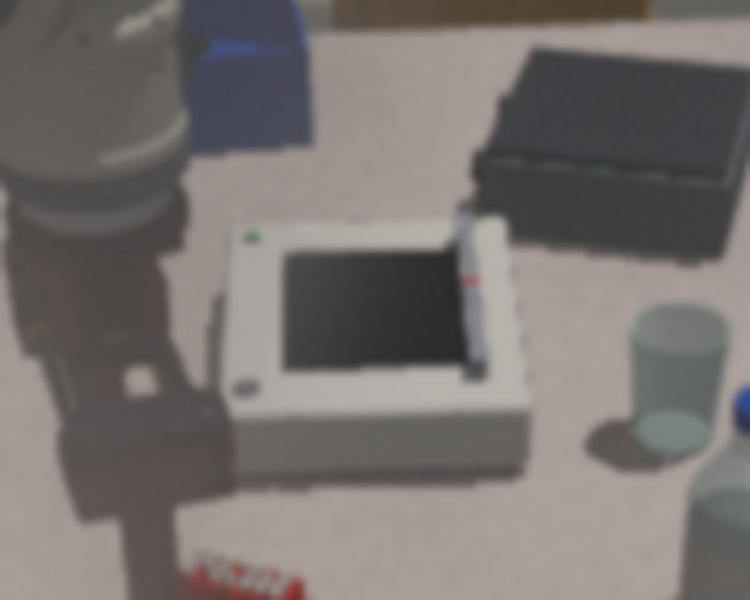

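The rack is at (489.8,-255.3) with yaw -21.3°. In the scene crop the fence, with its red mark at (287,328), runs along the window's +x side, and the window is free. Next I'll turn over the rack.

Request:
carry_out:
  targets:
    - [[0,0,6.8],[9,4,-5],87]
    - [[0,0,13.6],[18,8,-15],87]
    - [[0,0,20.4],[27,12,-25],87]
    - [[0,0,27.2],[36,16,-35],87]
    - [[0,0,34],[45,20,-50],87]
    - [[0,0,40.8],[54,24,-65],87]
    - [[0,0,47.6],[64,28,-80],87]
    - [[0,0,54.5],[73,31,-90],87]
    - [[0,0,54.5],[73,31,-100],87]
    - [[0,0,54.5],[73,31,-100],87]

```text
t: 3.37
ee_pos: [489.4, -254.4, 157.3]
orientation: [-2.594, -1.767, 0.003]
ft_force: [-0.3, 0.6, -1.3]
width: 86.9
```

```bash
python3 - <<'E'
from h import *
c=cam('wrist'); o=monitor.get_obs(); print(o['t'],o['ee_pos'],o['qvel'],o['orientation'],o['ft_force'],np.degrees(2*np.arctan2(o['orientation'][1],o['orientation'][0])))
im=save('wrist','wrist4')
E
```

```text
3.3667 [ 489.3943671  -254.36355055  157.322455  ] [-0.00727738 -0.03206999 -0.00567511 -0.00240182  0.03674209  0.01792124] [-2.5939358  -1.76680729  0.00270874] [-0.29107469  0.64138033 -1.341049  ] -291.4801032975732
```

View pics/wrist4.png

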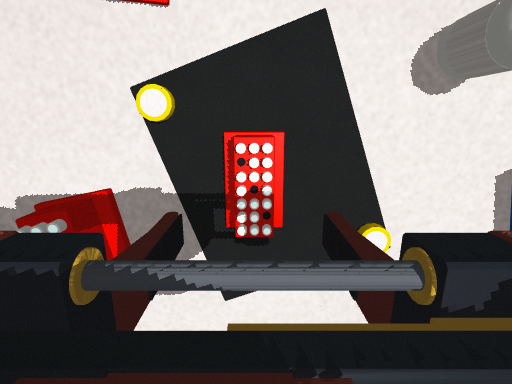

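The rack at (254,180) lies square and centred between the fingers, and the caps are clear. I'll go down to a tip height of about 26 mm and close.

Request:
carry_out:
  targets:
    - [[0,0,0],[0,-1,-30],87]
    - [[0,0,0],[0,-1,-60],87]
    - [[0,0,0],[0,-1,-90],87]
    - [[0,0,0],[0,-1,-115],87]
    - [[0,0,0],[0,-1,-125],87]
    - [[0,0,0],[0,-1,-130],87]
    - [[0,0,0],[0,-1,-131],87]
    - [[0,0,0],[0,-1,-131],60]
    - [[0,0,0],[0,-1,-131],40]
    - [[0,0,0],[0,-1,-131],30]

```text
t: 4.25
ee_pos: [491.7, -255.9, 29.8]
orientation: [2.591, 1.772, 0.002]
ft_force: [-0.6, -0.2, 0.3]
width: 70.4
```

Request:
carry_out:
  targets:
    - [[0,0,0],[0,0,0],30]
    - [[0,0,0],[0,0,0],30]
    - [[0,0,0],[0,0,0],30]
    - [[0,0,0],[0,0,0],30]
    - [[0,0,0],[0,0,0],30]

```text
t: 4.67
ee_pos: [490.8, -255.4, 28.5]
orientation: [2.593, 1.774, -0.0]
ft_force: [-0.0, 0.5, 2.3]
width: 39.9
```

Gripped at a width of 39.9 mm. I'll lift and check.

Request:
carry_out:
  targets:
    - [[0,0,0],[0,0,5],30]
    - [[0,0,0],[0,0,15],30]
    - [[0,0,0],[0,0,35],30]
    - [[0,0,0],[0,0,65],30]
    - [[0,0,0],[0,0,100],30]
    - [[0,0,0],[0,0,135],30]
    - [[0,0,0],[0,0,170],30]
    - [[0,0,0],[0,0,190],30]
    - [[0,0,0],[0,0,200],30]
    - [[0,0,0],[0,0,200],30]

```text
t: 5.5
ee_pos: [491.8, -255.9, 231.1]
orientation: [2.589, 1.772, 0.003]
ft_force: [-0.2, -0.0, -3.1]
width: 39.8
```

```bash
python3 - <<'E'
from h import *
o=monitor.get_obs(); print(o['t'],o['ee_pos'],o['qpos'],o['orientation'],o['ft_force'],o['width'])
im=save('wrist','wrist5')
E
```

```text
5.5 [ 491.79986557 -255.92993958  231.14275192] [-5.01299526e-01  3.07792163e-01  1.78316217e+00  7.73745653e-06
  1.04599879e+00 -1.30491515e-01] [2.58946831 1.77152104 0.00330234] [-0.16433712 -0.03267185 -3.08713587] 39.78119051800032
```

View pics/wrist5.png

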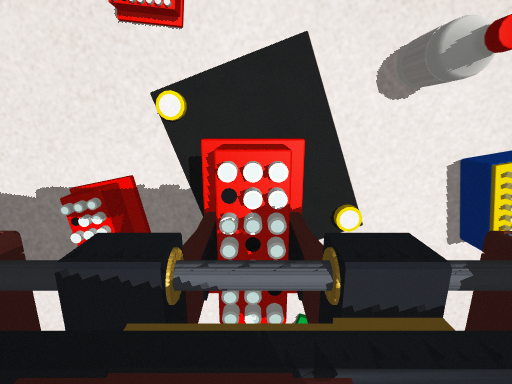

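The rack is held upright in the fingers and the caps on the mat are undisturbed. I'll carry it to just short of the reader and look at the fence from there.

Request:
carry_out:
  targets:
    - [[0,0,1],[3,15,0],30]
    - [[0,0,3],[8,45,0],30]
    - [[0,0,5],[14,83,0],30]
    - [[0,0,8],[20,122,0],30]
    - [[0,0,10],[27,160,0],30]
    - [[0,0,13],[34,199,0],30]
    - [[0,0,15],[41,238,0],30]
    - [[0,0,17],[47,276,0],30]
    - [[0,0,19],[54,315,0],30]
    - [[0,0,21],[60,350,0],30]

```text
t: 6.38
ee_pos: [549.4, 96.7, 225.9]
orientation: [-2.222, -2.217, 0.005]
ft_force: [0.9, 0.5, -3.0]
width: 40.1
```

Request:
carry_out:
  targets:
    - [[0,0,0],[4,20,0],30]
    - [[0,0,0],[6,35,0],30]
    - [[0,0,0],[8,45,0],30]
    - [[0,0,0],[8,45,0],30]
    - [[0,0,0],[8,45,0],30]
    - [[0,0,0],[8,45,0],30]

```text
t: 6.88
ee_pos: [558.2, 138.6, 227.5]
orientation: [-2.226, -2.215, 0.003]
ft_force: [0.5, 0.2, -2.4]
width: 40.1
```

```bash
python3 - <<'E'
from h import *
o=monitor.get_obs(); print(o['t'],o['ee_pos'],o['qvel'],o['orientation'],o['ft_force'],o['width'],np.degrees(2*np.arctan2(o['orientation'][1],o['orientation'][0])))
c=cam('wrist')
np.savez('w6.npz',K=c[0],R=c[1],t=c[2])
im=save('wrist','wrist6')
cv2.imwrite('pics/wrist6b.png',cv2.resize(im[:,:,::-1],(768,576),interpolation=cv2.INTER_CUBIC))
for q in ['fence','glass','reader']:
    print(q,[(np.round(c2w(d['point'],c),1),round(d['confidence'],2)) for d in place_of(q,'wrist')])
E
```

```text
6.8833 [558.22222146 138.57660416 227.49641166] [-0.00992883 -0.00923768 -0.00271787  0.00162963  0.00116687  0.00227866] [-2.22635753 -2.2154576   0.00277078] [ 0.4882377   0.21766008 -2.40890182] 40.114102476433985 -270.28119973675416
fence [(array([611.5, 249.4,  61. ]), 0.91)]
glass [(array([547.5, 247.5,  60.2]), 0.71)]
reader [(array([546.5, 246.4,  -2.4]), 0.55)]
```

View pics/wrist6b.png

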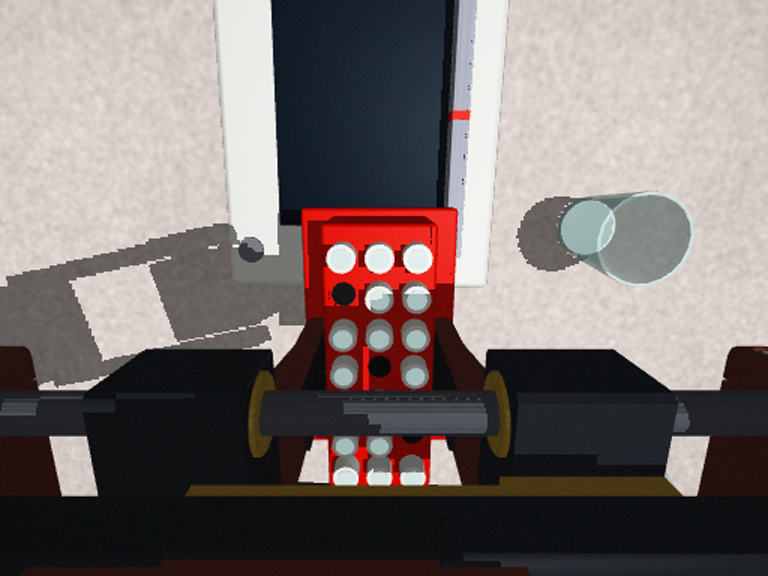

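The view shows the fence at columns 445–475 with the red mark at (460,115). The held rack is just in front of the window. I'll measure the fence line and mark by zooming.

```bash
python3 - <<'E'
import cv2
im=cv2.imread('pics/wrist6.png')
cv2.imwrite('pics/z6.png',cv2.resize(im[0:150,270:350],None,fx=4,fy=4,interpolation=cv2.INTER_NEAREST))
cv2.imwrite('pics/z6l.png',cv2.resize(im[0:150,135:215],None,fx=4,fy=4,interpolation=cv2.INTER_NEAREST))
for r in (5,20,40,60,77,100,120,135): print(r,[ (c,tuple(int(v) for v in im[r,c][::-1])) for c in range(292,324,1)] if r in(20,100) else '')
E
```

```text
5 
20 [(292, (33, 43, 55)), (293, (34, 43, 56)), (294, (32, 43, 54)), (295, (34, 45, 57)), (296, (10, 15, 20)), (297, (12, 16, 21)), (298, (12, 16, 20)), (299, (10, 15, 19)), (300, (11, 16, 22)), (301, (8, 14, 20)), (302, (71, 71, 77)), (303, (57, 59, 65)), (304, (60, 62, 66)), (305, (158, 161, 176)), (306, (172, 177, 191)), (307, (171, 174, 189)), (308, (175, 177, 193)), (309, (181, 183, 198)), (310, (179, 182, 197)), (311, (175, 177, 191)), (312, (175, 179, 193)), (313, (177, 181, 196)), (314, (180, 183, 198)), (315, (186, 189, 205)), (316, (184, 187, 196)), (317, (240, 240, 237)), (318, (240, 240, 238)), (319, (240, 240, 237)), (320, (240, 240, 237)), (321, (240, 240, 238)), (322, (239, 239, 237)), (323, (239, 240, 238))]
40 
60 
77 
100 [(292, (8, 14, 20)), (293, (10, 14, 19)), (294, (10, 16, 20)), (295, (12, 15, 19)), (296, (13, 16, 20)), (297, (33, 35, 40)), (298, (60, 62, 66)), (299, (62, 61, 68)), (300, (88, 89, 97)), (301, (183, 187, 200)), (302, (182, 185, 199)), (303, (182, 185, 199)), (304, (184, 186, 202)), (305, (183, 186, 201)), (306, (181, 184, 198)), (307, (183, 187, 201)), (308, (187, 191, 205)), (309, (181, 184, 198)), (310, (186, 191, 205)), (311, (196, 198, 199)), (312, (242, 242, 240)), (313, (242, 242, 240)), (314, (242, 242, 240)), (315, (242, 242, 240)), (316, (242, 242, 240)), (317, (242, 242, 240)), (318, (242, 242, 240)), (319, (242, 242, 240)), (320, (242, 242, 240)), (321, (242, 242, 240)), (322, (242, 242, 241)), (323, (242, 243, 241))]
120 
135
```

View pics/z6.png

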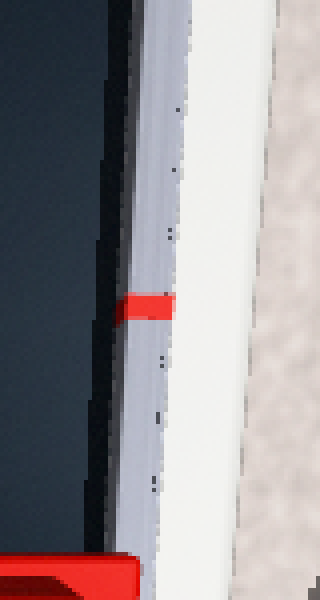

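View pics/z6l.png

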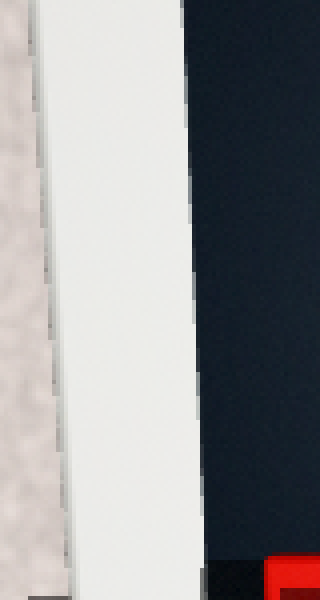

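```bash
python3 - <<'E'
from h import *
d=np.load('w6.npz'); c=(d['K'],d['R'],d['t'])
im=cv2.imread('pics/wrist6.png')[:,:,::-1].astype(float)
def edge(r,u0,u1,thr,rising=True):
    g=im[r].mean(1); g=g if rising else 255-g; t=thr if rising else 255-thr
    for u in range(u0,u1):
        if g[u]<t<=g[u+1]: return u+(t-g[u])/(g[u+1]-g[u])
def line(z,u0,u1,thr,rising=True):
    P=[]
    for r in range(4,130,2):
        if 68<=r<=85: continue
        u=edge(r,u0,u1,thr,rising)
        if u is not None: P.append(onz((u,r),z,c)[:2])
    P=np.array(P); f=np.polyfit(P[:,1],P[:,0],1); res=P[:,0]-np.polyval(f,P[:,1])
    m=abs(res)<2; f=np.polyfit(P[m,1],P[m,0],1)
    return len(P),'x at y=249:',np.polyval(f,249).round(2),'yaw deg',np.degrees(-np.arctan(f[0])).round(2),abs(res).std().round(2)
print('foot z62',line(62,285,315,40)); print('topin z80',line(80,288,318,125)); print('topout z80',line(80,300,325,215))
print('glass left z62',line(62,170,200,130,False)); print('reader right z60',line(60,320,345,225,False)); print('reader left z60',line(60,135,155,235))
red=(im[...,0]>180)&(im[...,1]<90); red[:60]=0; red[100:]=0
v,u=np.nonzero(red); m=u>=301; print('mark',onz((u[m].mean(),v[m].mean()),80,c), onz((u[m].min(),v[u==u[m].min()].mean()),80,c), len(u))
# second view: scene
c=cam('scene'); o=monitor.get_obs()
im2=cv2.imread('pics/scene3.png')[:,:,::-1].astype(int)
red=(im2[...,0]>130)&(im2[...,1]<90); K=np.zeros_like(red);K[265:300,255:285]=1; red&=K; v,u=np.nonzero(red); print('scene mark',len(u),onz((u.mean(),v.mean()),80,c),onz((u.mean(),v.mean()),76,c))
c=cam('side'); im2=cv2.imread('pics/side3.png')[:,:,::-1].astype(int)
red=(im2[...,0]>im2[...,1]+35); K=np.zeros_like(red);K[130:143,255:275]=1; red&=K; v,u=np.nonzero(red); print('side mark',len(u),u.mean(),v.mean(),onz((u.mean(),v.mean()),80,c),onz((u.mean(),v.mean()),76,c))
E
```

```text
foot z62 (54, 'x at y=249:', np.float64(608.94), 'yaw deg', np.float64(-1.24), np.float64(3.13))
topin z80 (54, 'x at y=249:', np.float64(609.38), 'yaw deg', np.float64(-1.32), np.float64(0.04))
topout z80 (54, 'x at y=249:', np.float64(621.03), 'yaw deg', np.float64(-1.36), np.float64(0.17))
glass left z62 (54, 'x at y=249:', np.float64(482.27), 'yaw deg', np.float64(-1.31), np.float64(0.08))
reader right z60 (54, 'x at y=249:', np.float64(646.35), 'yaw deg', np.float64(-1.22), np.float64(0.1))
reader left z60 (9, 'x at y=249:', np.float64(448.23), 'yaw deg', np.float64(-5.09), np.float64(0.71))
mark [615.14846074 247.93841039  80.        ] [609.86550129 247.85623307  80.        ] 63
scene mark 8 [615.6526967  247.65935349  80.        ] [614.34480035 245.67990984  76.        ]
side mark 2 265.5 136.0 [614.17122245 245.68132417  80.        ] [614.73984758 252.44063724  76.        ]
```

```bash
python3 - <<'E'
from h import *
d=np.load('w6.npz'); c=(d['K'],d['R'],d['t'])
im=cv2.imread('pics/wrist6.png'); 
cv2.imwrite('pics/z6r.png',cv2.resize(im[130:230,190:315],None,fx=6,fy=6,interpolation=cv2.INTER_NEAREST))
for uv in [(304.7,138.7),(201.3,139)]: print(onz(uv,213,c))
E
```

```text
[590.83706494 192.75051639 213.        ]
[526.44567503 192.95474114 213.        ]
```

View pics/z6r.png

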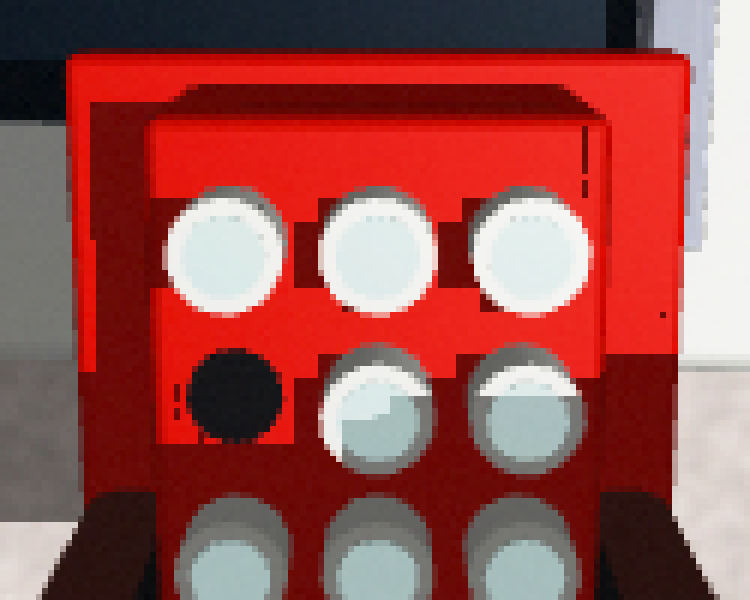

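The camera and the TCP agree: the held rack's centre is within 1 mm of the TCP. The fence face is at x≈609.2 with yaw -1.3°, and the mark is at y≈247.9. I'll go above the place, leaving a 5 mm gap to the fence.

Request:
carry_out:
  targets:
    - [[0,0,-0.3],[2,15,0],30]
    - [[0,0,-0.6],[4,40,0],30]
    - [[0,0,-0.9],[8,65,-10],30]
    - [[0,0,-1],[11,90,-30],30]
    - [[0,0,-1],[12.5,105,-55],30]
    - [[0,0,-1],[12.8,110.8,-85],30]
    - [[0,0,-1],[12.8,110.8,-105],30]
    - [[0,0,-1],[12.8,110.8,-117],30]
    - [[0,0,-1],[12.8,110.8,-117],30]
    - [[0,0,-1],[12.8,110.8,-117],30]

```text
t: 7.92
ee_pos: [571.8, 249.9, 111.5]
orientation: [-2.246, -2.196, 0.001]
ft_force: [-0.2, 0.7, -1.1]
width: 39.9
```

```bash
python3 - <<'E'
from h import *
o=monitor.get_obs(); print(o['t'],o['ee_pos'],o['qvel'][:3],o['orientation'],o['ft_force'],o['width'],np.degrees(2*np.arctan2(o['orientation'][1],o['orientation'][0])))
im=save('wrist','wrist7')
save('scene','scene7')
E
```

```text
7.9167 [571.77104943 249.86436428 111.47643004] [-0.00193041 -0.03032458 -0.02166828] [-2.24614402e+00 -2.19622203e+00  8.66157743e-04] [-0.17782563  0.6767976  -1.13494498] 39.85322705413042 -271.28769154102065
```

View pics/wrist7.png

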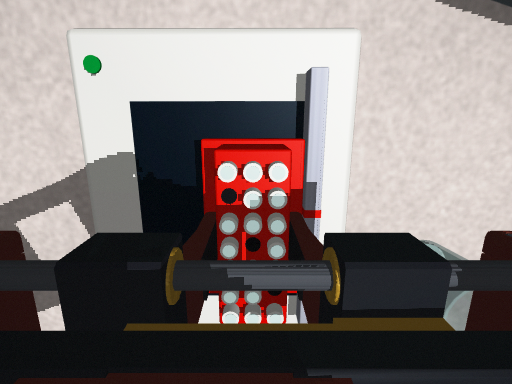

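The rack is above the window, parallel to the fence, with the mark at (312,213). I'll lower it slowly.

Request:
carry_out:
  targets:
    - [[0,0,0],[-0.5,-0.3,-5],30]
    - [[0,0,0],[-0.5,-0.3,-10],30]
    - [[0,0,0],[-0.5,-0.3,-14],30]
    - [[0,0,0],[-0.5,-0.3,-17],30]
    - [[0,0,0],[-0.5,-0.3,-19],30]
    - [[0,0,0],[-0.5,-0.3,-21],30]
    - [[0,0,0],[-0.5,-0.3,-21],30]
    - [[0,0,0],[-0.5,-0.3,-21],30]

```text
t: 8.68
ee_pos: [571.1, 250.1, 90.3]
orientation: [-2.245, -2.197, 0.0]
ft_force: [0.1, -0.3, -1.4]
width: 39.8
```

Request:
carry_out:
  targets:
    - [[0,0,0],[0,0,-1],30]
    - [[0,0,0],[0,0,-1],30]
    - [[0,0,0],[0,0,-2],30]
    - [[0,0,0],[0,0,-2],30]
    - [[0,0,0],[0,0,-2],30]

```text
t: 9.1
ee_pos: [571.1, 250.1, 88.4]
orientation: [-2.246, -2.197, 0.0]
ft_force: [0.5, 0.5, -2.0]
width: 40.1
```

Request:
carry_out:
  targets:
    - [[0,0,0],[0,0,-0.5],30]
    - [[0,0,0],[0,0,-1],30]
    - [[0,0,0],[0,0,-1],30]
    - [[0,0,0],[0,0,-1],30]

```text
t: 9.43
ee_pos: [571.1, 250.1, 87.4]
orientation: [-2.245, -2.197, 0.0]
ft_force: [-0.1, -0.6, -2.5]
width: 39.8
```

Request:
carry_out:
  targets:
    - [[0,0,0],[0,0,-0.5],30]
    - [[0,0,0],[0,0,-0.8],30]
    - [[0,0,0],[0,0,-0.8],30]
    - [[0,0,0],[0,0,-0.8],30]

```text
t: 9.77
ee_pos: [571.1, 250.1, 86.6]
orientation: [-2.245, -2.197, 0.0]
ft_force: [-0.4, -0.4, -2.1]
width: 39.6
```

Request:
carry_out:
  targets:
    - [[0,0,0],[0,0,-0.4],30]
    - [[0,0,0],[0,0,-0.7],30]
    - [[0,0,0],[0,0,-0.7],30]
    - [[0,0,0],[0,0,-0.7],30]

```text
t: 10.1
ee_pos: [571.2, 250.2, 86.5]
orientation: [2.245, 2.197, 0.0]
ft_force: [-2.3, -1.0, 6.1]
width: 39.8
```

Contact, at the expected height. I'll ease up a little and let go.

Request:
carry_out:
  targets:
    - [[0,0,0],[0,0,0.5],30]
    - [[0,0,0],[0,0,0.5],30]
    - [[0,0,0],[0,0,0.5],44]
    - [[0,0,0],[0,0,0.5],50]
    - [[0,0,0],[0,0,0.5],54]
    - [[0,0,0],[0,0,0.5],54]
    - [[0,0,0],[0,0,0.5],54]

```text
t: 10.68
ee_pos: [571.1, 250.1, 86.3]
orientation: [-2.245, -2.197, -0.0]
ft_force: [-0.6, 0.2, 0.1]
width: 53.9
```

Request:
carry_out:
  targets:
    - [[0,0,0],[0,0,3],54]
    - [[0,0,0],[0,0,10],54]
    - [[0,0,0],[0,0,25],54]
    - [[0,0,0],[0,0,50],54]
    - [[0,0,0],[0,0,80],54]
    - [[0,0,0],[-5,-15,105],54]
    - [[0,0,0],[-10,-40,115],54]
    - [[0,0,0],[-15,-60,120],54]
    - [[0,0,0],[-20,-70,120],54]
    - [[0,0,0],[-20,-70,120],54]

```text
t: 11.52
ee_pos: [550.3, 178.5, 207.0]
orientation: [2.247, 2.195, -0.0]
ft_force: [-0.2, -0.6, 0.3]
width: 54.1
```

```bash
python3 - <<'E'
from h import *
o=monitor.get_obs(); print(o['t'],o['ee_pos'],o['qvel'][:3],o['orientation'],o['ft_force'],o['width'],o['qpos'])
c=cam('wrist'); np.savez('w8.npz',K=c[0],R=c[1],t=c[2])
im=save('wrist','wrist8'); cv2.imwrite('pics/wrist8b.png',cv2.resize(im[:,:,::-1],(768,576),interpolation=cv2.INTER_CUBIC))
E
```

```text
11.5167 [550.30683902 178.52686594 207.01461672] [ 0.02929863  0.03517786 -0.02933137] [ 2.24735527e+00  2.19502441e+00 -9.24666407e-05] [-0.23785633 -0.59926489  0.34986251] 54.055564369907636 [ 2.93210768e-01  3.74213094e-01  1.74752406e+00 -1.75476882e-04
  1.01984397e+00  3.16861374e-01]
```

View pics/wrist8b.png

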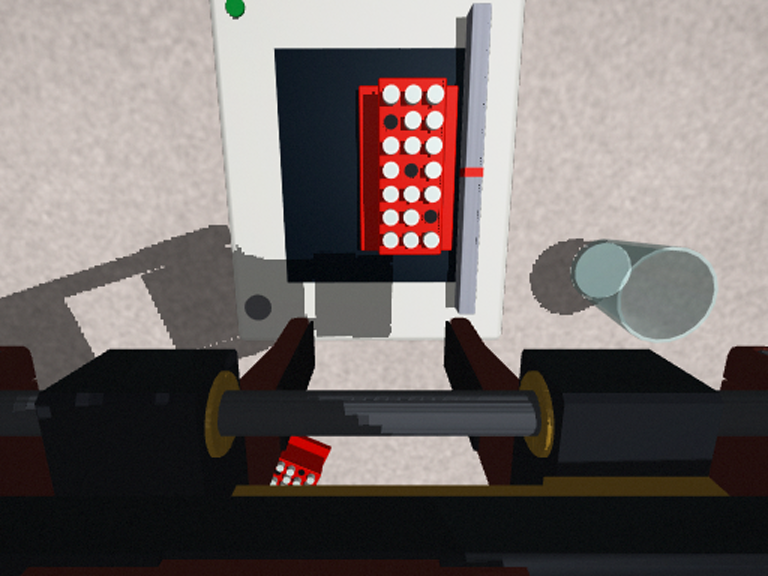

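The rack stands upright and square on the window, with a small gap to the fence and its middle near the mark at (473,172). Now I'll fit its pose against the fence.

```bash
cat > fence.py <<'E'
from h import *
def fence(im,c,rows,u0,u1,z=80):
    pass
E
python3 - <<'E'
from h import *
c=cam('wrist'); im=save('wrist','wrist9'); print(monitor.get_obs()['ee_pos'])
r=fitrack(im,c,[571.5,249,-.023],62,(235,308,45,175)); print(r, np.degrees(r[0][2]))
im=im.astype(float)
def pts(z,rows,u0,u1,thr):
    P=[]
    for y in rows:
        g=im[y].mean(1)
        for u in range(u1,u0,-1):
            if g[u-1]<thr<=g[u]:
                P.append(onz((u-1+(thr-g[u-1])/(g[u]-g[u-1]),y),z,c)[:2]);break
    P=np.array(P); f=np.polyfit(P[:,1],P[:,0],1);return f,abs(P[:,0]-np.polyval(f,P[:,1])).max()
f,e=pts(80,list(range(60,108,2))+list(range(122,200,2)),298,316,120); print('fence x at 248',np.polyval(f,248),np.degrees(-np.arctan(f[0])),e)
red=(im[...,0]>180)&(im[...,1]<90); red[:,:309]=0; red[:,325:]=0; v,u=np.nonzero(red); print('mark',len(u),onz((u.mean(),v.mean()),80,c))
E
```

```text
[551.01077356 180.2396948  206.29414903]
(array([ 5.71114485e+02,  2.48973191e+02, -3.70309912e-02]), np.float64(606.0), np.int64(7080)) -2.121719509789283
fence x at 248 609.3990122877732 -1.2684023838702547 0.12062942911666141
mark 71 [615.17009156 248.27689624  80.        ]
```

The rack is at (571.1,249.0), and home needs about (576.4,249.2), so 5 mm is left to push. I'll turn the jaws along the fence with 50 mm between the fingers, and come to the -x side of the rack.

Request:
carry_out:
  targets:
    - [[0,0,-7],[-3,4,0],50]
    - [[0,0,-14],[-6,10,0],50]
    - [[0,0,-21],[-10,18,0],50]
    - [[0,0,-28],[-14,26,0],50]
    - [[0,0,-35],[-17,34,0],50]
    - [[0,0,-42],[-19,42,0],50]
    - [[0,0,-49],[-21,50,0],50]
    - [[0,0,-56],[-23,58,0],50]
    - [[0,0,-63],[-23,65,0],50]
    - [[0,0,-70],[-23,69,0],50]

```text
t: 12.45
ee_pos: [527.9, 251.0, 205.6]
orientation: [-3.101, -0.505, 0.002]
ft_force: [0.4, -0.4, -0.5]
width: 49.9
```

Request:
carry_out:
  targets:
    - [[0,0,-7],[0,0,-5],50]
    - [[0,0,-14],[0,0,-15],50]
    - [[0,0,-20],[0,0,-25],50]
    - [[0,0,-20],[0,0,-35],50]
    - [[0,0,-20],[0,0,-45],50]
    - [[0,0,-20],[0,0,-50],50]
    - [[0,0,-20],[0,0,-50],50]
    - [[0,0,-20],[0,0,-50],50]

```text
t: 13.12
ee_pos: [528.0, 249.2, 156.0]
orientation: [3.141, -0.032, -0.001]
ft_force: [-0.2, -1.0, 0.6]
width: 50.2
```

```bash
python3 - <<'E'
from h import *
o=monitor.get_obs(); print(o['t'],o['ee_pos'],o['qvel'][:3],o['orientation'],o['ft_force'],o['moment'],o['width'],o['qpos'],np.degrees(2*np.arctan2(o['orientation'][1],o['orientation'][0])))
c=cam('wrist');im=save('wrist','wrist10'); cv2.imwrite('pics/wrist10b.png',cv2.resize(im[:,:,::-1],(768,576),interpolation=cv2.INTER_CUBIC))
print(proj([551,249,107],c))
E
```

```text
13.1167 [528.00472728 249.21575294 155.97270616] [-0.00349319 -0.015992   -0.00952696] [ 3.14111675e+00 -3.17151231e-02 -1.15020653e-03] [-0.21366114 -1.0322078   0.62013599] [ 0.02914703 -0.01090854  0.0141743 ] 50.16218438199855 [4.20600996e-01 4.48106730e-01 1.77014691e+00 2.37761202e-05
 9.24136208e-01 2.01157584e+00] -1.1569649267550048
[252.38368299 176.88990177]
```

View pics/wrist10b.png

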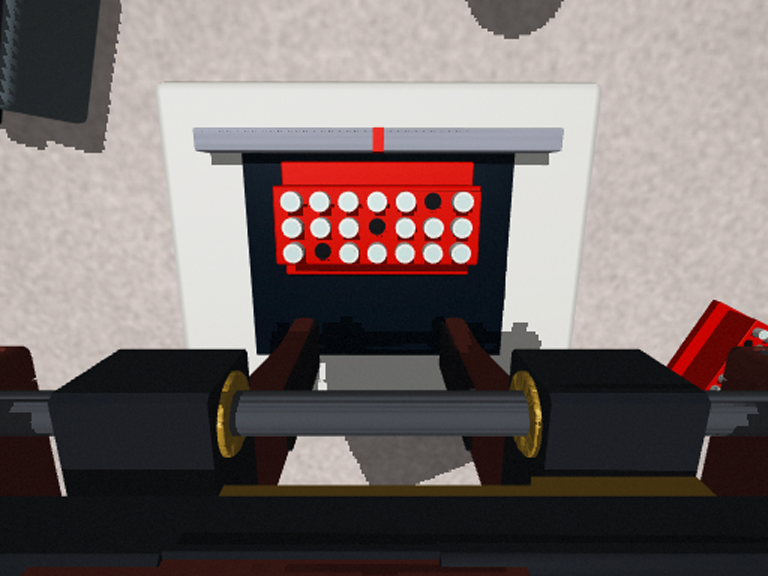

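The window view shows the rack parallel to the fence. The mark is at column 378 and the rack's middle at about 377.5. I'll go down beside the wall.

Request:
carry_out:
  targets:
    - [[0,0,0],[1,0,-10],50]
    - [[0,0,0],[2,0,-25],50]
    - [[0,0,0],[3,0,-40],50]
    - [[0,0,0],[4,0,-55],50]
    - [[0,0,0],[4,0,-65],50]
    - [[0,0,0],[4,0,-72],50]
    - [[0,0,0],[4,0,-76],50]
    - [[0,0,0],[4,0,-78],50]
    - [[0,0,0],[4,0,-78],50]
    - [[0,0,0],[4,0,-78],50]

```text
t: 14.0
ee_pos: [532.5, 249.3, 78.9]
orientation: [-3.141, 0.034, -0.001]
ft_force: [0.2, -0.2, -0.5]
width: 49.8
```

```bash
python3 - <<'E'
from h import *
o=monitor.get_obs(); print(o['t'],o['ee_pos'],o['ft_force'],o['moment'])
c=cam('wrist');im=save('wrist','wrist11'); cv2.imwrite('pics/wrist11b.png',cv2.resize(im[:,:,::-1],(768,576),interpolation=cv2.INTER_CUBIC))
im=save('side','side11');im=save('scene','scene11')
E
```

```text
14.0 [532.46987061 249.28612948  78.90840833] [ 0.17998657 -0.18588629 -0.51252685] [ 0.02621084 -0.02320477  0.04240618]
```

View pics/wrist11b.png

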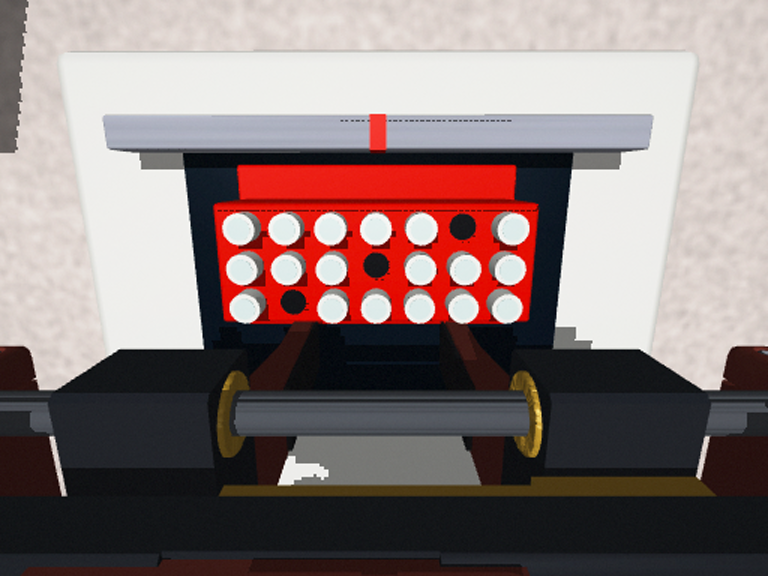

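View pics/side11.png

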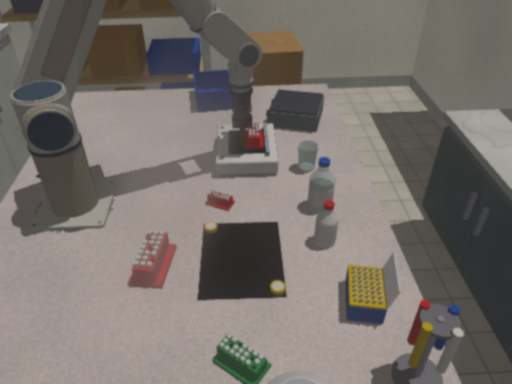

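The fingers are just above ledge height, with the rack clear in front. I'll go down to 73 mm and forward towards the wall.

Request:
carry_out:
  targets:
    - [[0,0,0],[0,0,-2],50]
    - [[0,0,0],[0,0,-4],50]
    - [[0,0,0],[0,0,-5.5],50]
    - [[0,0,0],[2,0,-5.5],50]
    - [[0,0,0],[4,0,-5.5],50]
    - [[0,0,0],[5.5,0,-5.5],50]
    - [[0,0,0],[7,0,-5.5],50]
    - [[0,0,0],[7,0,-5.5],50]
    - [[0,0,0],[7,0,-5.5],50]

```text
t: 14.9
ee_pos: [539.3, 249.1, 72.9]
orientation: [-3.141, 0.034, -0.0]
ft_force: [0.3, 0.4, -0.3]
width: 49.7
```

Request:
carry_out:
  targets:
    - [[0,0,0],[0.5,0,0],50]
    - [[0,0,0],[1,0,0],50]
    - [[0,0,0],[1.5,0,0],50]
    - [[0,0,0],[2,0,0],50]
    - [[0,0,0],[2.5,0,0],50]
    - [[0,0,0],[3,0,0],50]
    - [[0,0,0],[3,0,0],50]
    - [[0,0,0],[3,0,0],50]

```text
t: 15.57
ee_pos: [542.2, 249.1, 72.9]
orientation: [-3.141, 0.034, -0.0]
ft_force: [-0.8, -0.7, -1.1]
width: 49.9
```

```bash
python3 - <<'E'
from h import *
o=monitor.get_obs(); print(o['t'],o['ee_pos'],o['ft_force'],o['moment'])
c=cam('wrist');im=save('wrist','wrist12'); cv2.imwrite('pics/wrist12b.png',cv2.resize(im[:,:,::-1],(768,576),interpolation=cv2.INTER_CUBIC))
E
```

```text
15.5667 [542.18319414 249.10638083  72.89296963] [-0.7768734  -0.68404759 -1.06413364] [-0.00676342 -0.01105026  0.01936494]
```

View pics/wrist12b.png

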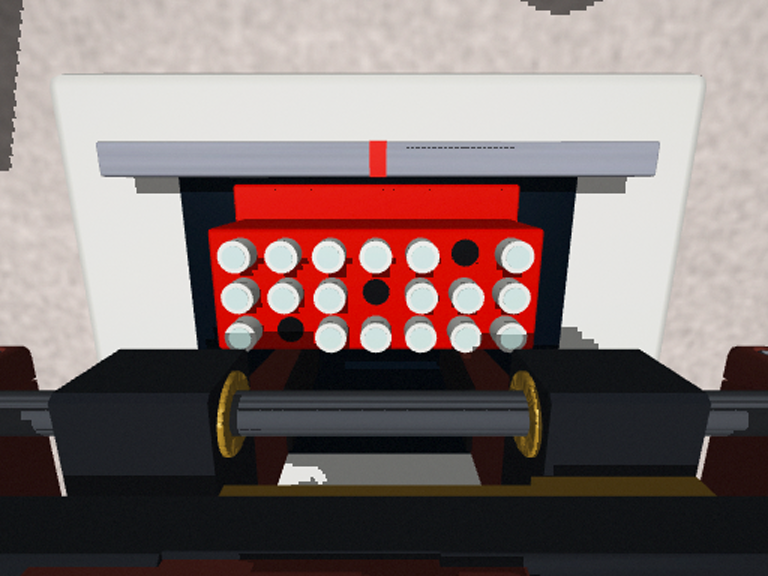

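Starting to touch the wall. I'll continue in small steps.

Request:
carry_out:
  targets:
    - [[0,0,0],[0.4,0,0],50]
    - [[0,0,0],[0.8,0,0],50]
    - [[0,0,0],[1.2,0,0],50]
    - [[0,0,0],[1.6,0,0],50]
    - [[0,0,0],[2,0,0],50]
    - [[0,0,0],[2,0,0],50]
    - [[0,0,0],[2,0,0],50]

```text
t: 16.2
ee_pos: [544.2, 249.1, 72.9]
orientation: [-3.141, 0.034, -0.0]
ft_force: [-0.3, 0.2, -0.9]
width: 49.6
```

Request:
carry_out:
  targets:
    - [[0,0,0],[0.4,0,0],50]
    - [[0,0,0],[0.8,0,0],50]
    - [[0,0,0],[1.2,0,0],50]
    - [[0,0,0],[1.2,0,0],50]
    - [[0,0,0],[1.2,0,0],50]

```text
t: 16.62
ee_pos: [544.8, 249.0, 72.9]
orientation: [3.141, -0.034, -0.001]
ft_force: [-4.3, 0.6, 3.9]
width: 50.0
```

```bash
python3 - <<'E'
from h import *
o=monitor.get_obs(); print(o['t'],o['ee_pos'],o['ft_force'],o['moment'])
c=cam('wrist');im=save('wrist','wrist13'); cv2.imwrite('pics/wrist13b.png',cv2.resize(im[90:190,130:370,::-1],None,fx=3.2,fy=3.2,interpolation=cv2.INTER_NEAREST))
E
```

```text
16.6167 [544.84344628 249.03807164  72.87019481] [-4.27490127  0.63437592  3.90413931] [0.08734647 0.55706302 0.00237656]
```

View pics/wrist13b.png

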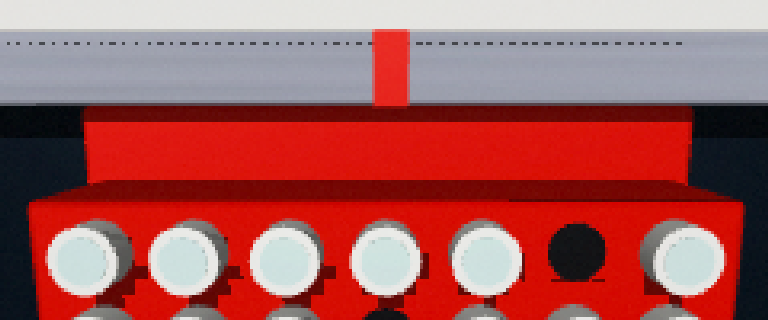

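The rack has reached the fence: the gap in the view has closed and is even. Fx is -4, but the upward +4 N suggests the wall contact is high and the rack is starting to tip. I'll back off slightly, tilt the fingers 1.5° so the tips lead into the corner, then push in again with the downward share.

Request:
carry_out:
  targets:
    - [[0,0,0],[-1,0,0],50]
    - [[0,0,0],[-2,0,0.3],50]
    - [[0,-0.8,0],[-2,0,0.3],50]
    - [[0,-1.5,0],[-2,0,0.3],50]
    - [[0,-1.5,0],[-2,0,0.3],50]
    - [[0,-1.5,0],[-2,0,0.3],50]
    - [[0,-1.5,0],[-2,0,0.3],50]

```text
t: 17.25
ee_pos: [543.4, 249.2, 73.3]
orientation: [-3.141, 0.034, -0.041]
ft_force: [-0.5, -0.3, 0.2]
width: 49.9
```

```bash
python3 - <<'E'
from h import *
o=monitor.get_obs(); print(o['t'],o['ee_pos'],o['ft_force'],o['moment'],R.from_rotvec(o['orientation']).as_matrix()[:,2])
c=cam('wrist');im=save('wrist','wrist14'); cv2.imwrite('pics/wrist14b.png',cv2.resize(im[90:190,130:370,::-1],None,fx=3.2,fy=3.2,interpolation=cv2.INTER_NEAREST))
E
```

```text
17.25 [543.36334745 249.17921572  73.26136131] [-0.53696407 -0.34710183  0.17747101] [ 0.03898612 -0.0112625  -0.02864954] [ 2.63809147e-02  1.05957012e-04 -9.99651957e-01]
```

View pics/wrist14b.png

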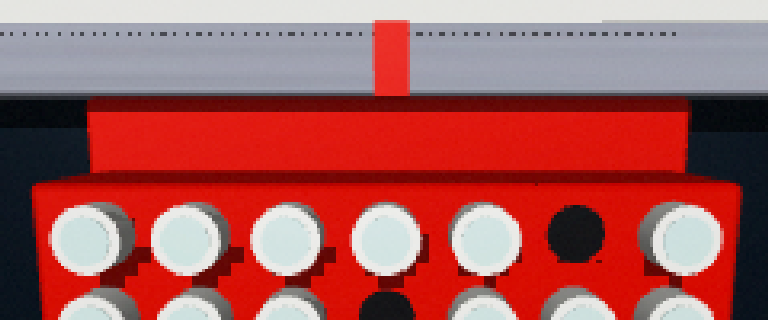

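The tips lead now. I'll go in and down together.

Request:
carry_out:
  targets:
    - [[0,0,0],[0.4,0,-0.3],50]
    - [[0,0,0],[0.8,0,-0.6],50]
    - [[0,0,0],[1.2,0,-0.9],50]
    - [[0,0,0],[1.2,0,-0.9],50]
    - [[0,0,0],[1.2,0,-0.9],50]

```text
t: 17.72
ee_pos: [544.5, 249.1, 72.3]
orientation: [-3.141, 0.034, -0.041]
ft_force: [-1.9, 0.7, 2.0]
width: 49.7
```

```bash
python3 - <<'E'
from h import *
o=monitor.get_obs(); print(o['t'],o['ee_pos'],o['ft_force'],o['moment'])
E
```

```text
17.7167 [544.48747833 249.11893997  72.33716938] [-1.86128351  0.68380905  2.0093532 ] [0.03054363 0.20359153 0.01698342]
```

Request:
carry_out:
  targets:
    - [[0,0,0],[0.1,0,-0.1],50]
    - [[0,0,0],[0.3,0,-0.2],50]
    - [[0,0,0],[0.3,0,-0.2],50]
    - [[0,0,0],[0.3,0,-0.2],50]

```text
t: 18.05
ee_pos: [544.5, 249.1, 72.3]
orientation: [-3.141, 0.034, -0.04]
ft_force: [-3.0, 0.1, 5.6]
width: 49.9
```

Request:
carry_out:
  targets:
    - [[0,0,0],[0.2,0,0],50]
    - [[0,0,0],[0.4,0,0],50]
    - [[0,0,0],[0.6,0,0],50]
    - [[0,0,0],[0.6,0,0],50]
    - [[0,0,0],[0.6,0,0],50]

```text
t: 18.47
ee_pos: [544.6, 249.1, 72.2]
orientation: [-3.141, 0.034, -0.039]
ft_force: [-4.6, 1.0, 7.7]
width: 50.2
```

```bash
python3 - <<'E'
from h import *
o=monitor.get_obs(); print(o['t'],o['ee_pos'],o['ft_force'],o['moment'])
c=cam('wrist');im=save('wrist','wrist15'); cv2.imwrite('pics/wrist15b.png',cv2.resize(im[90:190,130:370,::-1],None,fx=3.2,fy=3.2,interpolation=cv2.INTER_NEAREST))
print(monitor.get_obs()['ft_force'])
im=save('side','side15');u,v=proj([570,250,80],cam('side')).astype(int); cv2.imwrite('pics/side15b.png',cv2.resize(im[v-40:v+40,u-50:u+50,::-1],None,fx=7,fy=7,interpolation=cv2.INTER_CUBIC))
print(monitor.get_obs()['ft_force'])
E
```

```text
18.4667 [544.59988349 249.07546343  72.21169916] [-4.61853816  0.96432792  7.71906703] [0.08669576 0.91850113 0.01831039]
[-4.51770771  0.67868307  6.60112647]
[-4.33218438  0.4829406   7.04991873]
```

View pics/wrist15b.png

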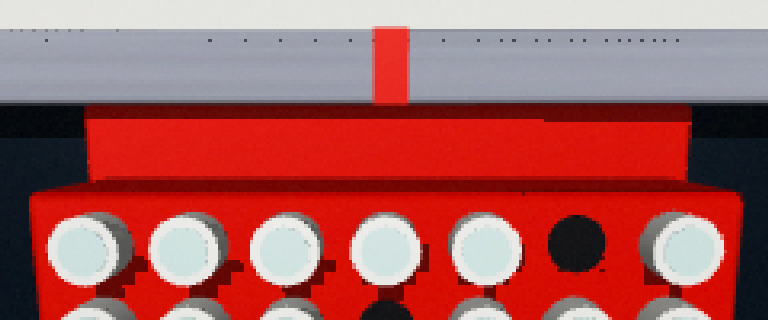

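View pics/side15b.png

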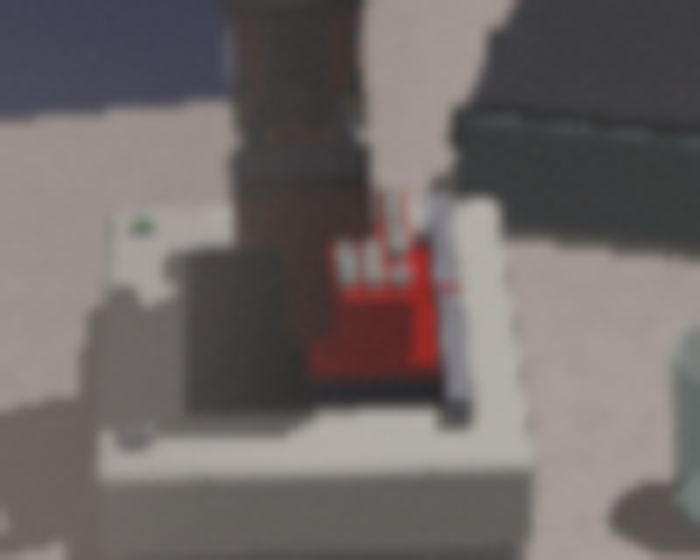

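```bash
python3 - <<'E'
from h import *
c=cam('wrist'); im=save('wrist','wrist16').astype(float); print(-c[1].T@c[2], monitor.get_obs()['ft_force'])
for u in (165,180,200,220,238,262,280,300,320,338):
    col=im[:,u]; print(u,[(r,tuple(col[r].astype(int))) for r in range(118,131)] if u in(200,300) else '')
def e(u,f,thr,r0,r1):
    g=f(im[:,u])
    for r in range(r0,r1):
        if (g[r]-thr)*(g[r+1]-thr)<=0: return r+(thr-g[r])/(g[r+1]-g[r])
for u in (165,180,200,220,238,262,280,300,320,338):
    a=e(u,lambda k:k[:,2],110,115,130); b=e(u,lambda k:k[:,0]-k[:,1],30,118,130) ; d=e(u,lambda k:k[:,0],165,122,132)
    print(u,a,b,d,'fence',onz((u,a),80,c)[:2].round(2),'skirt72', onz((u,b),72,c)[:2].round(2))
E
```

```text
[605.70435586 247.82884423 235.22620515] [-4.57410503  1.24688846  6.08357444]
165 
180 
200 [(118, (np.int64(153), np.int64(157), np.int64(170))), (119, (np.int64(156), np.int64(158), np.int64(172))), (120, (np.int64(148), np.int64(150), np.int64(163))), (121, (np.int64(108), np.int64(109), np.int64(119))), (122, (np.int64(67), np.int64(30), np.int64(28))), (123, (np.int64(96), np.int64(11), np.int64(6))), (124, (np.int64(97), np.int64(6), np.int64(5))), (125, (np.int64(100), np.int64(6), np.int64(2))), (126, (np.int64(103), np.int64(8), np.int64(8))), (127, (np.int64(226), np.int64(29), np.int64(20))), (128, (np.int64(225), np.int64(24), np.int64(15))), (129, (np.int64(226), np.int64(26), np.int64(16))), (130, (np.int64(226), np.int64(25), np.int64(17)))]
220 
238 
262 
280 
300 [(118, (np.int64(154), np.int64(161), np.int64(172))), (119, (np.int64(157), np.int64(160), np.int64(172))), (120, (np.int64(143), np.int64(146), np.int64(159))), (121, (np.int64(105), np.int64(105), np.int64(116))), (122, (np.int64(77), np.int64(17), np.int64(18))), (123, (np.int64(95), np.int64(7), np.int
[... 687 characters left out ...]
09090909091 121.78048780487805 126.50420168067227 fence [609.66 265.39] skirt72 [609.48 266.31]
238 121.08045977011494 121.73809523809524 126.50833333333334 fence [609.44 255.64] skirt72 [609.27 256.06]
262 121.08045977011494 121.74418604651163 126.51639344262296 fence [609.14 242.65] skirt72 [608.95 242.39]
280 121.07 121.50847457627118 126.525 fence [608.92 232.91] skirt72 [608.84 232.14]
300 121.06122448979592 121.5 126.52100840336135 fence [608.68 222.08] skirt72 [608.59 220.75]
320 121.03191489361703 121.50819672131148 127.5126050420168 fence [608.44 211.26] skirt72 [608.32 209.36]
338 121.02061855670104 121.51666666666667 127.52941176470588 fence [608.22 201.51] skirt72 [608.08 199.11]
```

The skirt edge meets the fence face within 0.2 mm along its whole length, and the middle is within about 0.5 mm of the mark. The push is now about 8 N and steep (4.5 in, 6.5 down), so I'll shift it towards the fence.

Request:
carry_out:
  targets:
    - [[0,0,0],[0.3,0,0.05],50]
    - [[0,0,0],[0.6,0,0.1],50]
    - [[0,0,0],[0.9,0,0.15],50]
    - [[0,0,0],[0.9,0,0.15],50]
    - [[0,0,0],[0.9,0,0.15],50]

```text
t: 19.03
ee_pos: [545.0, 249.1, 72.3]
orientation: [3.141, -0.034, 0.037]
ft_force: [-6.5, 0.5, 7.7]
width: 49.9
```

```bash
python3 - <<'E'
from h import *
F=[]
for i in range(5):
    o=monitor.get_obs(); F.append(o['ft_force']); vision.get_image('wrist')
print(o['t'],o['ee_pos'],np.mean(F,0),np.std(F,0),o['moment'],np.linalg.norm(np.mean(F,0)))
E
```

```text
19.2333 [544.98641073 249.06170742  72.25276329] [-6.28873477  0.70365716  7.36218927] [0.42972725 0.29241741 0.41223489] [0.15685066 1.11587415 0.04446894] 9.707994093130244
```

Request:
carry_out:
  targets:
    - [[0,0,0],[0.2,0,0.05],50]
    - [[0,0,0],[0.4,0,0.15],50]
    - [[0,0,0],[0.4,0,0.15],50]
    - [[0,0,0],[0.4,0,0.15],50]
    - [[0,0,0],[0.4,0,0.15],50]
    - [[0,0,0],[0.4,0,0.15],50]

```text
t: 19.78
ee_pos: [545.0, 249.0, 72.3]
orientation: [3.141, -0.034, 0.036]
ft_force: [-7.1, 0.8, 6.4]
width: 50.1
```

```bash
python3 - <<'E'
from h import *
F=[]
for i in range(10):
    o=monitor.get_obs(); F.append(o['ft_force']); im=vision.get_image('wrist' if i<9 else 'scene')
    if i==8: w=im; c=cam('wrist')
print(o['t'],o['ee_pos'],np.mean(F[:5],0),np.mean(F[5:],0),o['moment'],np.linalg.norm(np.mean(F,0)))
cv2.imwrite('pics/w17.png',cv2.resize(w[...,::-1],(768,576))); cv2.imwrite('pics/s17.png',im[...,::-1])
im=w.astype(float)
def e(u,f,thr,r0,r1):
    g=f(im[:,u])
    for r in range(r0,r1):
        if (g[r]-thr)*(g[r+1]-thr)<=0: return r+(thr-g[r])/(g[r+1]-g[r])
for u in (165,200,238,262,300,338):
    a=e(u,lambda k:k[:,2],110,112,132); b=e(u,lambda k:k[:,0]-k[:,1],30,115,132)
    print(u,a,b,'fence',onz((u,a),80,c)[:2].round(2),'skirt72', onz((u,b),72,c)[:2].round(2))
E
```

```text
20.2333 [544.99435428 249.0602215   72.26294973] [-7.29216815  1.04933678  6.95405312] [-7.28034708  0.99009652  7.0954275 ] [0.23459057 1.25930686 0.04206466] 10.172332501586094
165 121.65079365079364 122.46969696969697 fence [610.45 295.12] skirt72 [610.2 297.6]
200 121.66129032258064 122.36046511627907 fence [610.01 276.18] skirt72 [609.81 277.67]
238 121.63793103448276 122.36144578313252 fence [609.54 255.61] skirt72 [609.31 256.03]
262 121.63492063492063 122.35632183908046 fence [609.25 242.62] skirt72 [609.   242.36]
300 121.61290322580645 122.36046511627907 fence [608.78 222.05] skirt72 [608.49 220.71]
338 121.57377049180327 122.39285714285714 fence [608.33 201.48] skirt72 [607.98 199.07]
```

View pics/w17.png

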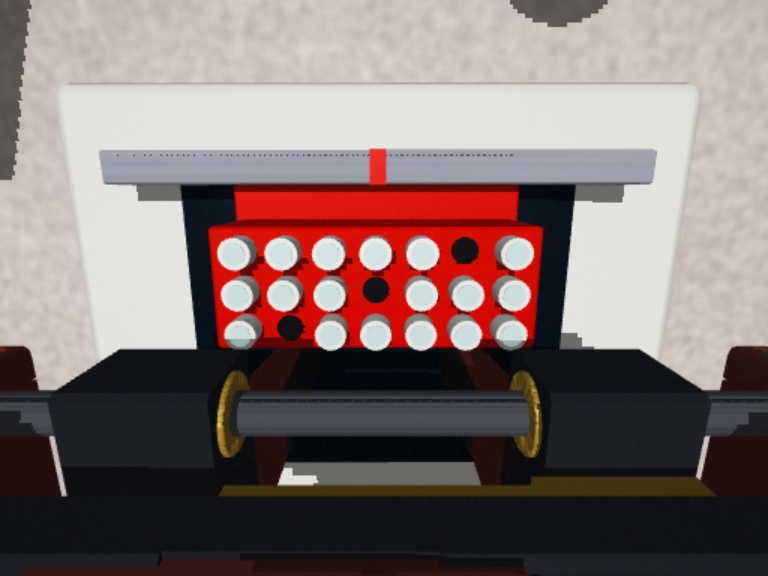

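View pics/s17.png

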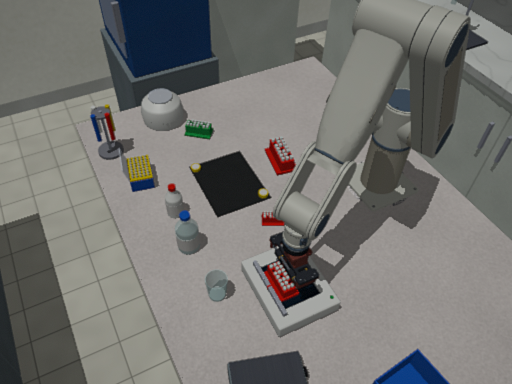

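The checks agree, so I'm handing in while holding the push.

```bash
python3 - <<'E'
from h import *
print(order.close_job()); o=monitor.get_obs(); print(o['t'],o['ft_force'],o['ee_pos'])
E
```

```text
the job is handed in; nothing more can be done
None
the job is handed in; nothing more can be done
```

I took the middle-sized red rack from the mat and stood it on the window about 5 mm short of the fence, then let go. With the fingers 50 mm apart I pushed it home from the wall-and-ledge corner and handed the job in at about 20 s, still holding that push.

**Last checks**
- **Push:** it held steady at about 10.2 N, 7.3 N towards the fence and 7.0 N down.
- **Fence:** the skirt edge lay within about 0.35 mm of the fence face along its whole length. That gap varied by less than 0.2 mm, so the rack is square.
- **Mark:** the rack's middle was about 0.5 mm or less from the red mark.
- **Flatness:** I judged this only from the fingertip height, 72.26 mm against an expected 72.1 mm or so, and from the forces. No picture shows the underside directly.
- **Other things:** in the last scene picture the caps, bottles, beaker and other racks stood where they had been.

**What went wrong or disagreed**
- **First push:** with the fingers upright it touched high on the wall and started to tip the rack (about 4 N upwards). I backed off, tilted the fingers 1.5° so the tips led, and pushed again.
- **Fence position:** the finger position, taking the nominal 20 mm pad width, puts the fence about 1.5 mm nearer than the camera does. That is within the stated calibration, and I relied on the camera comparison and the contact force.

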